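Size a pipe collar on the stepped cone and sort it into the seedling tray

TASK

Take the pipe collar standing on the round mat and slide it gently down the stepped sizing cone until it stops, without letting it fall down the cone, then let go so that it rests there by itself and read which coloured step it rests on. Then lift it off and lay it flat in the seedling-tray cell lined with that same colour. Leave the other two collars and the rest of the bench's things where they are.

Things in the scene. Friction and masses are not known exactly. Their poses are not given: they have to be found in the camera images.
- collar_a_mid (a point): Centre (half-way up) of one of three outwardly identical white plastic pipe collars: upright rings, outside diameter 56 mm, 28 mm tall, about 60 g, z along the axis. Bores are 20, 30 and 40 mm; which collar has which is not told. A different one each time stands on the round mat, to be sized; the other two stand on the bare countertop, one far to either side.
- collar_b_mid (a point): Centre (half-way up) of one of three outwardly identical white plastic pipe collars: upright rings, outside diameter 56 mm, 28 mm tall, about 60 g, z along the axis. Bores are 20, 30 and 40 mm; which collar has which is not told. A different one each time stands on the round mat, to be sized; the other two stand on the bare countertop, one far to either side.
- collar_c_mid (a point): Centre (half-way up) of one of three outwardly identical white plastic pipe collars: upright rings, outside diameter 56 mm, 28 mm tall, about 60 g, z along the axis. Bores are 20, 30 and 40 mm; which collar has which is not told. A different one each time stands on the round mat, to be sized; the other two stand on the bare countertop, one far to either side.
- mat: Round flat black rubber mat with a green circle, 100 mm across, about 1 mm thick, lying on the countertop; the collar to size stands near its centre (its underside at countertop height, z = 0). Origin at the mat's centre. The mat and the cone change sides from time to time.
- cone: Stepped, tapered sizing cone, fixed to the bench, upright; origin at the centre of its underside at countertop height, z up. Grey foot 90 mm across and 12 mm high, then from below a red, a yellow and a blue step and a white tip, 84 mm high in all, the tip tapering from 18 to 8 mm across. The reading is the colour of the step directly under the resting collar.
- step_red (a point): Centre of the red step's flat top ledge, 40 mm above the countertop. The step is 52 mm across, straight, from 12 to 40 mm high. A collar with a 40 mm bore stops here, its underside on this ledge (its centre 54 mm above the countertop) with 1 mm of play all round on the yellow step; its reading is red.
- step_yellow (a point): Centre of the yellow step's flat top ledge, 56 mm above the countertop. The step tapers from 38 mm across at 40 mm high to 35 mm at 56 mm. A collar with a 30 mm bore stops here, its underside on this ledge (its centre 70 mm above the countertop) with 1 mm of play all round on the blue step; its reading is yellow.
- step_blue (a point): Centre of the blue step's flat top ledge, 72 mm above the countertop. The step tapers from 28 mm across at 56 mm high to 25 mm at 72 mm. A collar with a 20 mm bore stops here, its underside on this ledge (its centre 86 mm above the countertop) with 1 mm of play all round on the white tip; its reading is blue.
- tray: White plastic seedling tray, fixed, 116 mm (its x) by 346 mm (its y), floor 3 mm thick, outer and dividing walls 10 mm high above the countertop and 3 mm thick, three square cells in a row along y, each 110 mm inside. Origin at the centre of its underside.
- liner_red: Flat red liner lying in one of the three cells of the white tray, with a red tab on the far wall. Origin at the centre of that cell's floor, 3 mm above the countertop. x and y run along the cell walls. Which cell has which colour varies.
- liner_yellow: Flat yellow liner lying in one of the three cells of the white tray, with a yellow tab on the far wall. Origin at the centre of that cell's floor, 3 mm above the countertop. x and y run along the cell walls. Which cell has which colour varies.
- liner_blue: Flat blue liner lying in one of the three cells of the white tray, with a blue tab on the far wall. Origin at the centre of that cell's floor, 3 mm above the countertop. x and y run along the cell walls. Which cell has which colour varies.
- frog: Small green ceramic frog figurine, about 60 mm across, 75 mm tall, on a round foot. Origin under its middle. Bystander.
- sprayer: Blue lever-action spray bottle, 84 mm across, 245 mm tall, loose. Origin under its middle. Bystander.
- pot: Terracotta pot, 128 mm across the rim, 112 mm tall, loose. Origin under its middle. Bystander.
- trowel: Green garden trowel lying flat, 300 mm long along its x, 65 mm wide, 28 mm high. Origin near its middle at countertop height. Bystander.
- jar: Amber glass jar with green lid, 72 mm across, 85 mm tall, loose. Origin under its middle. Bystander.
Mind the look-alikes: they are no part of the job. Several things look just like the cone: the one meant starts farthest from the robot's base.

How it is judged (in metres and radians):
On the way:
1. the collar from the mat rests by itself, level and let go, on the step of the cone that stops it (((z of collar_a_mid in the frame of cone between 0.067 and 0.073 m and horizontal distance between collar_a_mid and cone below 0.004 m and angle between collar_a_mid's own z axis and vertical below 0.1 rad and contact force between the fingers and collar_a below 0.1 N and linear speed of collar_a below 0.02 m/s) or (z of collar_b_mid in the frame of cone between 0.051 and 0.057 m and horizontal distance between collar_b_mid and cone below 0.004 m and angle between collar_b_mid's own z axis and vertical below 0.1 rad and contact force between the fingers and collar_b below 0.1 N and linear speed of collar_b below 0.02 m/s) or (z of collar_c_mid in the frame of cone between 0.083 and 0.089 m and horizontal distance between collar_c_mid and cone below 0.004 m and angle between collar_c_mid's own z axis and vertical below 0.1 rad and contact force between the fingers and collar_c below 0.1 N and linear speed of collar_c below 0.02 m/s))), for 0.2 s.
At the end, for the whole second after the job is handed in: The collar from the mat lies flat (within 0.1 rad) and still in the tray cell of the colour of the step that stopped it (bore 40 red, 30 yellow, 20 blue), centre within 40 mm of the cell's; no collar is on the mat; the other two collars are within 20 mm of where they began (((horizontal distance between collar_a_mid and liner_yellow below 0.04 m and height (world z) of collar_a_mid between 0.014 and 0.02 m and angle between collar_a_mid's own z axis and vertical below 0.1 rad and linear speed of collar_a below 0.02 m/s and distance of each of collar_b_mid, collar_c_mid from where it was at the start of the episode below 0.02 m) or (horizontal distance between collar_b_mid and liner_red below 0.04 m and height (world z) of collar_b_mid between 0.014 and 0.02 m and angle between collar_b_mid's own z axis and vertical below 0.1 rad and linear speed of collar_b below 0.02 m/s and distance of each of collar_a_mid, collar_c_mid from where it was at the start of the episode below 0.02 m) or (horizontal distance between collar_c_mid and liner_blue below 0.04 m and height (world z) of collar_c_mid between 0.014 and 0.02 m and angle between collar_c_mid's own z axis and vertical below 0.1 rad and linear speed of collar_c below 0.02 m/s and distance of each of collar_a_mid, collar_b_mid from where it was at the start of the episode below 0.02 m)) and horizontal distance between each of collar_a_mid, collar_b_mid, collar_c_mid and mat above 0.06 m); the robot touches nothing.
It fails at once if the collar falls down the cone (faster than 0.55 m/s over it, a drop of about 15 mm) ((horizontal distance between collar_a_mid and cone below 0.02 m and height (world z) of collar_a_mid below 0.105 m and linear speed of collar_a above 0.55 m/s) or (horizontal distance between collar_b_mid and cone below 0.02 m and height (world z) of collar_b_mid below 0.105 m and linear speed of collar_b above 0.55 m/s) or (horizontal distance between collar_c_mid and cone below 0.02 m and height (world z) of collar_c_mid below 0.105 m and linear speed of collar_c above 0.55 m/s)).
It fails at once if the cone is pressed with more than 45 N (contact force between cone and anything else above 45 N).
It fails at once if a bystander (frog, spray bottle, pot, trowel, jar) is moved by more than 30 mm (distance of any of frog, sprayer, pot, trowel, jar from where it was at the start of the episode above 0.03 m).
It also fails if it takes over 54 s, if anything falls off the work surface, if the arm or the gripper's body presses on something with over 40 N, if the wrist force passes 120 N, or if a joint passes its speed limit or range.

ROBOT

A 6-joint arm with a two-finger parallel gripper is mounted at the origin on the work surface. World frame = base frame: x ahead of the robot, y to its left, z up, the work surface at z = 0. Lengths are in mm, angles in rad, forces in N, time in s.
With the tool pointing down it reaches from about 275 to 750 mm from the base axis. Payload 10.2 kg.
Tool frame: the origin (TCP) lies at the very end of the fingers, on their centre line; the grasp point (between the pads) lies 19 mm behind it; z points along the fingers, y is the direction in which the jaws open and shut (so a half turn about z gives the same grasp; the last joint's range is limited). The gripper opens to 85 mm and grips with 20 to 120 N. Pads are 22 mm wide; open, the fingers measure 114 mm over their backs; the gripper's body (76 mm by 85 mm) begins 54 mm behind the grasp point. The pads swing forward as they close: fully open they stand 13 mm farther back than shut.
Start: joints at [-1.495, 0.313, 1.498, -0, 1.331, -0.223], TCP at [154.533, -501.748, 231.294] pointing down, gripper open.
Joint ranges: [-2.94, 2.94], [-0.97, 2.17], [0.19, 2.56], [-1.23, 4.37], [0.02, 3.11], [-2.88, 2.88]. Speed limits (rad/s): [2.39, 2.39, 3.01, 3.14, 3.14, 3.14].

INTERFACE

Orientations are given as a unit quaternion [w, x, y, z].
In Python, from rig import sensors, imaging, ctrl gives the robot as it stands.
- The arm moves only by the shell command python3 -m creep 'ROWS' [FORCE]. ROWS is JSON, a list of rows, each an object with "grip": the finger opening in mm, from 0 to 85.4; "linear": the shift along the tool's x, y, z in mm, a list of three; "rot": the turn, a rotation vector about the tool's x, y, z in rad, a list of three. A call has 1 to 12 rows; each row shifts and turns the commanded pose from where the row before left it, along the tool's axes as they then stand; what a row does not reach is not made up. A row lasts 1/12 s, in which the tool goes at most 41.7 mm and 7.16 degrees, less where a joint would pass 70% of its speed; a pose out of reach is approached as far as the arm can. A call with a gripper value outside its range is refused whole. The fingers move at their own pace and stop on an object; FORCE is the grip in N (left out, the last holds). Time passes only in rows, so rows that do not move let the fingers close. It gives the time, the measured TCP pose, the force and the opening at its end, in the units of the state.
- sensors.sense(): the state, without advancing time (a new reading comes with each control period).
- imaging.capture(name): name is "scene" or "side" or "wrist"; returns (picture, depth): 480x640x3 uint8, red, green, blue; 480x640 float32, mm along the optical axis (not along the pixel's ray), 0 where there is no reading.
- imaging.camera_params(name): a dict with "intrinsics" (3x3 intrinsics, pixels), "k1" (the pictures are not rectified: a ray, as slopes to the right and down, at radius r is drawn at 1 + k1 r^2 times it, then the intrinsics apply), "R" (3x3) and "t" (3): a world point X has camera coordinates R X + t. Camera axes: x right, y down, z forward; pixel columns grow to the right and rows downward; lengths in mm; the calibration is good to about 2 mm. A picture is of the moment at which its call begins: read the wrist's pose just before it. camera_params takes no time and is no camera call; for the wrist camera it gives the pose at the moment of the call.
- ctrl.finish_job(): hands the job in, once; it reports no verdict.
The state is a dict: "time_s": time; "joints": joint angles; "dq": joint speeds; "tau": joint torques, N m; "eef_pos": TCP position; "ee_rot": TCP orientation; "force": force on the tool from outside, world axes, zero at the start; "wrist_torque": the same for the moment, N m; "grip_width": opening from 0.0 (shut) to 1.0 (fully open).
Only numpy, scipy, OpenCV 4.12 (cv2) and the standard library are available. Lean on these libraries where they do the work, as an engineer would, in place of code of your own. Each camera call takes 0.05 s, during which the arm holds its last target.

## Working session

There is one attempt and no reset: what is moved stays moved. The work goes in short steps, Python scripts to look and compute and a shell command to move; the robot and the scene stay as the last step left them, time stands still between calls to the robot, and variables do not carry over. Pictures are saved under pics/ and viewed, and the job is handed in when it is done.

```bash
ls; mkdir -p pics
python3 - <<'E'
from rig import sensors, imaging, ctrl
import cv2
print(sensors.sense())
for n in ["scene","side","wrist"]:
    p=imaging.camera_params(n); print(n,p)
    im,d=imaging.capture(n)
    import numpy as np
    np.savez(f"pics/{n}0.npz",im=im,d=d,**{k:np.array(v) for k,v in p.items()})
    cv2.imwrite(f"pics/{n}0.png",im[:,:,::-1])
E
```

```text
pics
{'time_s': 0.0, 'joints': array([-1.49544223e+00,  3.13424973e-01,  1.49841652e+00, -2.61788687e-06,
        1.33098191e+00, -2.23414731e-01]), 'dq': array([-0.00049753, -0.00119554, -0.00050099, -0.00107495, -0.00045391,
        0.00087989]), 'tau': array([ 3.52117313e-04, -4.12265790e+01, -2.59738612e+01, -1.78491005e-04,
        4.16212308e-03, -5.21319265e-06]), 'eef_pos': array([ 154.49188567, -501.49724707,  230.75561574]), 'ee_rot': array([-6.13785115e-04,  9.88862649e-01,  1.48829713e-01,  4.42471121e-05]), 'force': array([-0.7037484 , -0.59913976,  1.01914697]), 'wrist_torque': array([-0.03551494, -0.01411846, -0.00163939]), 'grip_width': 1.0015013772232393}
scene {'intrinsics': array([[510.61062115,   0.        , 313.18639145],
       [  0.        , 510.61062115, 238.62820882],
       [  0.        ,   0.        ,   1.        ]]), 'k1': -0.10725925518992713, 'R': array([[ 2.69745489e-01,  9.62931234e-01,  8.99656474e-04],
       [ 8.33215403e-01, -2.32939716e-01, -5.01488964e-01],
       [-4.82689821e-01,  1.36023993e-01, -8.65163574e-01]]), 't': array([-148.87867328, -
[... 193 characters left out ...]
        ]]), 'k1': -0.04335750213719143, 'R': array([[-0.97720106, -0.21202827, -0.01104997],
       [-0.12278743,  0.60683146, -0.78528901],
       [ 0.17320894, -0.76602845, -0.61903075]]), 't': array([ 490.46951443,   99.04164836, 1214.00188935])}
wrist {'intrinsics': array([[365.46830246,   0.        , 320.83576984],
       [  0.        , 365.46830246, 234.23718723],
       [  0.        ,   0.        ,   1.        ]]), 'k1': -0.07398688517648791, 'R': array([[ 2.93448887e-01, -9.55974317e-01, -9.24557572e-04],
       [-9.21890898e-01, -2.83242215e-01,  2.64369098e-01],
       [-2.52991942e-01, -7.67264764e-02, -9.64421135e-01]]), 't': array([-525.07570683,  -33.21881047,  378.4865033 ])}
```

View pics/scene0.png

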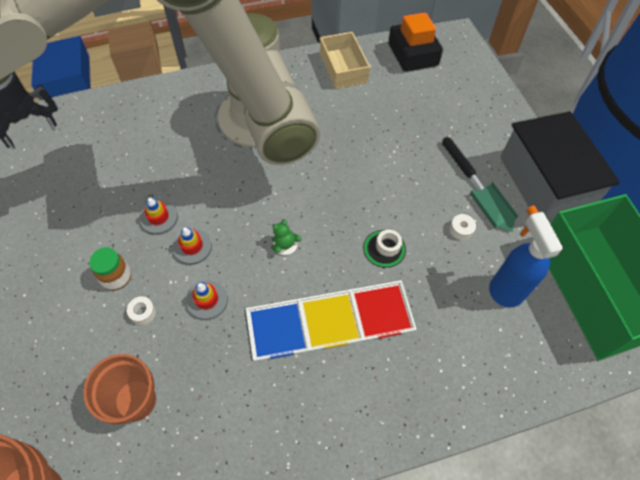

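View pics/side0.png

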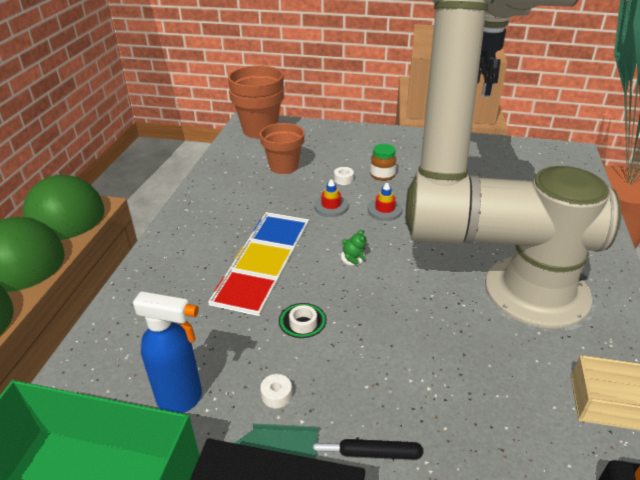

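View pics/wrist0.png

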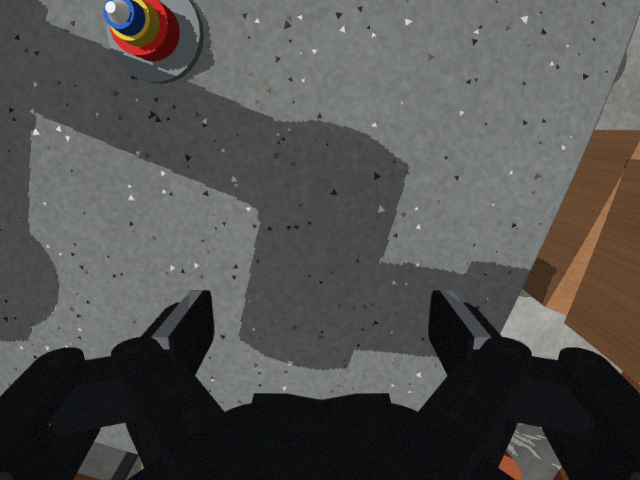

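The scene view shows the mat with its collar at (388,243), three cones at (158,213), (191,243) and (206,298), and the tray at (330,320) with cells blue, yellow, red from left to right. The spare collars are at (141,310) and (463,227), and the frog is at (286,240). Next I'll turn these into positions.

```bash
cat > h.py <<'E'
import numpy as np, cv2
def load(n):
    f=np.load(f"pics/{n}.npz"); return f['im'],f['d'],{k:f[k] for k in('intrinsics','k1','R','t')}
def rays(p,uv):
    K=p['intrinsics']; uv=np.asarray(uv,float).reshape(-1,1,2)
    # r_d = r(1+k1 r^2): OpenCV model
    return cv2.undistortPoints(uv,K,np.array([float(p['k1']),0,0,0]),None,None,None).reshape(-1,2) if False else cv2.undistortPointsIter(uv,K,np.array([float(p['k1']),0,0,0]),np.eye(3),np.eye(3),(3,50,1e-9)).reshape(-1,2)
def plane(p,uv,z):
    s=rays(p,uv); d=np.c_[s,np.ones(len(s))]@p['R']; o=-p['R'].T@p['t']
    return o+d*((z-o[2])/d[:,2])[:,None]
def cloud(p,d):
    v,u=np.mgrid[0:480,0:640]; s=rays(p,np.c_[u.ravel(),v.ravel()])
    c=np.c_[s,np.ones(len(s))]*d.reshape(-1,1)
    X=(c-p['t'])@p['R']; X[d.ravel()==0]=np.nan
    return X.reshape(480,640,3)
def proj(p,X):
    uv,_=cv2.projectPoints(np.asarray(X,float).reshape(-1,1,3),cv2.Rodrigues(p['R'])[0],p['t'],p['intrinsics'],np.array([float(p['k1']),0,0,0])); return uv.reshape(-1,2)
E
python3 - <<'E'
from h import *
np.set_printoptions(precision=1,suppress=True)
im,d,p=load('scene0')
for n,uv,z in [('mat',(385,248),1),('c1',(157,216),0),('c2',(190,246),0),('c3',(206,299),0),('frog',(288,250),0),('colL',(141,310),14),('colR',(463,226),14)]:
    print(n,plane(p,[uv],z)[0])
for n in('scene0','side0'):
    im,d,p=load(n); X=cloud(p,d); 
    hsv=cv2.cvtColor(im,cv2.COLOR_RGB2HSV); ws=(X[...,0]>200)&(X[...,0]<800)&(abs(X[...,1])<500)&(X[...,2]>-20)
    print(n,'table z',np.nanmedian(X[ws][:,2]))
    for c,lo,hi in [('red',(0,150,80),(6,255,255)),('yel',(20,150,80),(30,255,255)),('blue',(105,150,80),(120,255,255)),('green',(60,100,30),(90,255,255)),('white',(0,0,190),(180,40,255))]:
        m=(cv2.inRange(hsv,lo,hi)>0)&ws
        k,l,s,ce=cv2.connectedComponentsWithStats(m.astype(np.uint8))
        for i in range(1,k):
            if s[i,4]>40: 
                q=X[l==i]; print(c,s[i,4],ce[i],'med',np.nanmedian(q,0),'min',np.nanpercentile(q,2,axis=0),'max',np.nanpercentile(q,98,axis=0))
E
```

```text
mat [483.8 191.5   1. ]
c1 [ 251.7 -308.5    0. ]
c2 [ 356.3 -243.1    0. ]
c3 [ 498.6 -229.6    0. ]
frog [428.  -25.6   0. ]
colL [ 493.6 -369.6   14. ]
colR [484.2 385.9  14. ]
scene0 table z 1.2872050491858316
red 183 [158.3 216.9] med [ 280.7 -298.2   33.2] min [ 250.4 -327.    15.4] max [ 288.  -279.6   43.1]
red 183 [192.  246.6] med [ 382.3 -233.8   35.7] min [ 353.3 -260.3   16.4] max [ 388.9 -214.2   43.4]
red 182 [207.  300.9] med [ 523.5 -222.7   38. ] min [ 494.  -250.7   18.6] max [ 530.4 -203.5   43.4]
red 1947 [381.9 310.5] med [629.3 132.3   3.6] min [580.3  84.9  -0.4] max [675.3 180.4   7.5]
yel 80 [155.5 211.2] med [ 274.3 -300.3   49.5] min [ 261.4 -320.2   40.8] max [ 279.8 -286.4   58.1]
yel 81 [189.6 241.3] med [ 375.9 -235.7   50.6] min [ 361.9 -254.4   40.2] max [ 381.4 -221.    58.2]
yel 80 [205.3 296.1] med [ 518.2 -223.5   51.9] min [ 503.1 -243.    42.6] max [ 522.4 -210.1   58.2]
yel 2032 [330.1 320.1] med [620.   18.5   3.6] min [570.9 -29.4  -0.3] max [666.2  66.8   7.5]
blue 2175 [517.8 276.8] med [679.2 392.  125.6] min [636.2 376.8  14.6] max [702.
[... 2895 characters left out ...]
] max [ 666.8 -131.8   11.7]
white 193 [269.2 242.9] med [624.1 -35.1   6.7] min [561.1 -62.3  -0.1] max [681.7 -15.5  11.7]
white 56 [344.9 259.1] med [434.7  -8.4   7.9] min [417.2 -37.4   0.6] max [446.3   1.9  12. ]
white 493 [243.  291.1] med [632.2 163.4   6.9] min [569.8  59.   -1. ] max [692.8 198.   12.2]
white 1383 [158.9 308.9] med [654.  435.6 238.2] min [612.5 412.  194.4] max [689.7 441.1 244.1]
white 475 [302.6 318.7] med [482.7 214.7  22.7] min [459.1 179.4   2.5] max [506.6 231.5  29.9]
white 795 [275.2 390. ] med [489.5 393.1  26.1] min [466.  359.4   0.2] max [514.6 413.1  29.7]
white 121 [326.2 447. ] med [379.1 479.5  16.9] min [360.3 474.5  13. ] max [398.1 484.   20.9]
```

The target cone, the farthest from the base, is at about (507,-227). The mat collar is at about (480,204), and the cells are red (630,134), yellow (621,20) and blue (612,-94). I'll turn the tool square to the world axes, then move over the mat for a wrist view.

```bash
python3 -m creep '[{"grip":85,"linear":[0,0,0],"rot":[0,0,0.1]},{"grip":85,"linear":[0,0,0],"rot":[0,0,0.1]},{"grip":85,"linear":[0,0,0],"rot":[0,0,0.1]},{"grip":85,"linear":[14,-30,0],"rot":[0,0,0]},{"grip":85,"linear":[14,-30,0],"rot":[0,0,0]},{"grip":85,"linear":[14,-30,0],"rot":[0,0,0]},{"grip":85,"linear":[14,-30,0],"rot":[0,0,0]},{"grip":85,"linear":[14,-30,0],"rot":[0,0,0]},{"grip":85,"linear":[14,-30,0],"rot":[0,0,0]},{"grip":85,"linear":[14,-30,0],"rot":[0,0,0]},{"grip":85,"linear":[14,-30,0],"rot":[0,0,0]},{"grip":85,"linear":[14,-30,0],"rot":[0,0,0]}]' 30
```

```text
time_s: 1.15
eef_pos: [281.1, -230.3, 231.2]
ee_rot: [-0.0, 1.0, -0.001, 0.0]
force: [1.2, -0.4, 0.6]
grip_width: 0.995
```

```bash
python3 -m creep '[{"grip":85,"linear":[16,-36,0],"rot":[0,0,0]},{"grip":85,"linear":[16,-36,0],"rot":[0,0,0]},{"grip":85,"linear":[16,-36,0],"rot":[0,0,0]},{"grip":85,"linear":[16,-36,0],"rot":[0,0,0]},{"grip":85,"linear":[16,-36,0],"rot":[0,0,0]},{"grip":85,"linear":[16,-36,0],"rot":[0,0,0]},{"grip":85,"linear":[16,-36,0],"rot":[0,0,0]},{"grip":85,"linear":[16,-36,0],"rot":[0,0,0]},{"grip":85,"linear":[16,-36,0],"rot":[0,0,0]},{"grip":85,"linear":[16,-36,0],"rot":[0,0,0]},{"grip":85,"linear":[16,-36,0],"rot":[0,0,0]},{"grip":85,"linear":[16,-36,0],"rot":[0,0,0]}]'
cat > cap.py <<'E'
import sys
from rig import sensors, imaging
from h import *
n,o=sys.argv[1:3]
s=sensors.sense(); p=imaging.camera_params(n); im,d=imaging.capture(n)
np.savez(f"pics/{o}.npz",im=im,d=d,pos=s['eef_pos'],**{k:np.array(v) for k,v in p.items()}); cv2.imwrite(f"pics/{o}.png",im[:,:,::-1]); print(s['eef_pos'],s['force'],s['time_s'])
E
python3 cap.py wrist w1
```

```text
time_s: 2.15
eef_pos: [473.6, 202.1, 231.1]
ee_rot: [0.0, 1.0, -0.0, -0.0]
force: [1.3, -0.6, 0.8]
grip_width: 0.991
[473.58732929 202.0824068  231.05837988] [ 1.26692018 -0.61729596  0.79079378] 2.15
```

View pics/w1.png

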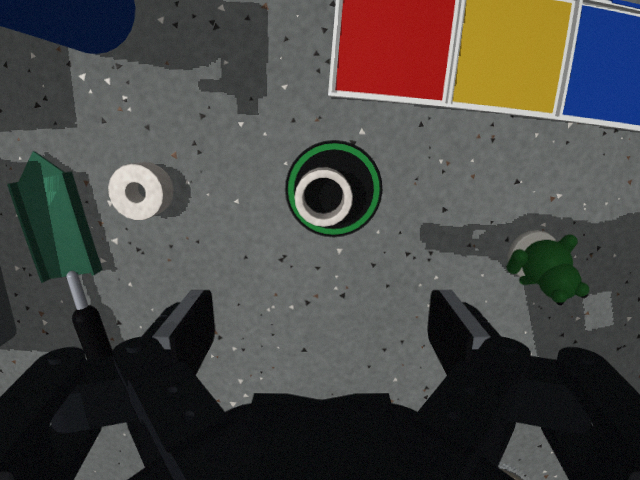

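The wrist view shows the mat centred at (334,188) with the collar at (324,197) and a visibly wide bore. The red cell is at (395,45) and the frog at (550,260). Next I'll fit the collar's circles.

```bash
cat > fit.py <<'E'
from h import *
from scipy.optimize import least_squares
def circ(P):
    r=least_squares(lambda q:np.hypot(P[:,0]-q[0],P[:,1]-q[1])-q[2],[*P.mean(0),25],loss='soft_l1',f_scale=1); return r.x,np.sqrt(np.mean(r.fun**2))
def ring(n,uv,z,rad=60,thr=150):
    im,d,p=load(n); g=im.min(2); m=(g>thr).astype(np.uint8)
    w=np.zeros_like(m); cv2.circle(w,tuple(map(int,uv)),rad,1,-1); m&=w
    cs,h=cv2.findContours(m,cv2.RETR_CCOMP,cv2.CHAIN_APPROX_NONE)
    for c,hh in zip(cs,h[0]):
        if len(c)>25:
            for zz in z:
                q,e=circ(plane(p,c[:,0,:],zz)[:,:2]); print(n,'hole' if hh[3]>=0 else 'outer',len(c),'z',zz,np.round(q,1),round(e,2))
E
python3 - <<'E'
from fit import *
np.set_printoptions(precision=1,suppress=True)
for thr in (140,165): ring('w1',(324,197),[28],36,thr)
ring('w1',(137,192),[28],36,165)
ring('scene0',(388,240),[28],18); ring('side0',(303,318),[28],22)
im,d,p=load('w1');print(im[197,295:355:3].min(1))
print('tcp proj',proj(p,[[473.6,202,28]]))
X=cloud(p,d)
print('top depth',X[197,300],X[180,324])
E
```

```text
w1 outer 159 z 28 [482.2 199.8  26.8] 0.26
w1 hole 121 z 28 [482.3 199.9  20.6] 0.29
w1 outer 158 z 28 [482.3 199.8  26.4] 0.3
w1 hole 123 z 28 [482.2 199.9  21. ] 0.31
w1 outer 160 z 28 [489.  382.3  26.7] 0.68
w1 hole 62 z 28 [489.  382.2  11. ] 0.29
scene0 outer 66 z 28 [479.9 200.6  28.6] 1.33
scene0 hole 44 z 28 [481.1 199.9  19.5] 0.97
side0 outer 80 z 28 [481.2 213.8  33.7] 4.87
side0 hole 48 z 28 [484.  211.5  14.9] 5.2
[188 196 160  43   4   8   5  17  20  14  21  19  13  15  17  16 111 200
 182  84]
tcp proj [[320.5 206.9]]
top depth [483.3 221.6  27.8] [496.2 198.4   0.7]
```

The bore is about 40 mm, so red is expected. The collar is at (482.2,199.8). Descending now.

```bash
python3 -m creep '[{"grip":85,"linear":[4.3,1.1,20],"rot":[0,0,0]},{"grip":85,"linear":[4.3,1.2,34],"rot":[0,0,0]},{"grip":85,"linear":[0,0,34],"rot":[0,0,0]},{"grip":85,"linear":[0,0,34],"rot":[0,0,0]},{"grip":85,"linear":[0,0,30],"rot":[0,0,0]},{"grip":85,"linear":[0,0,24],"rot":[0,0,0]},{"grip":85,"linear":[0,0,14],"rot":[0,0,0]},{"grip":85,"linear":[0,0,0],"rot":[0,0,0]}]'; python3 cap.py wrist w2
```

```text
time_s: 2.87
eef_pos: [480.1, 197.1, 38.4]
ee_rot: [0.0, 1.0, -0.001, -0.003]
force: [-0.4, -0.8, 0.3]
grip_width: 0.996
[480.1284848  197.14460944  38.35886075] [-0.40583266 -0.7893395   0.32249977] 2.8667
```

View pics/w2.png

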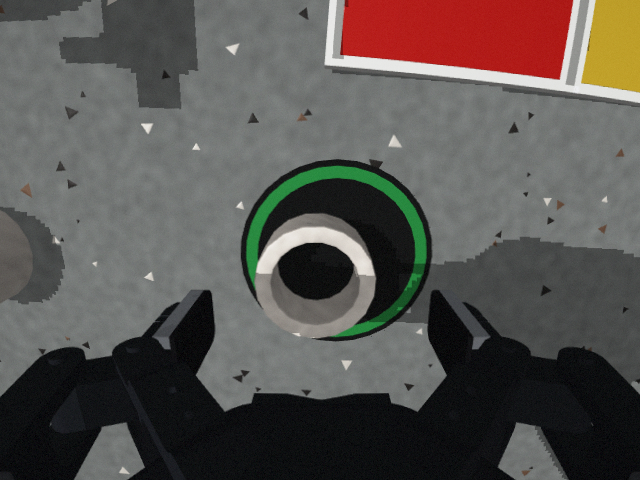

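Run:
```python
from fit import *
for thr in (130,165,): ring('w2',(316,275),[28],63,thr)
from rig import sensors
print(sensors.sense()['eef_pos'],sensors.sense()['joints'])
```

```text
w2 outer 348 z 28 [482.8 199.7  26.9] 0.57
w2 hole 298 z 28 [481.9 200.   20.7] 0.84
w2 outer 278 z 28 [483.8 199.6  24.5] 3.44
[481.21684242 197.34194119  40.29288873] [ 1.63668782e-01  5.38930197e-01  1.71936932e+00 -2.18599860e-05
  8.86278294e-01  1.73572834e+00]
```

```bash
python3 -m creep '[{"grip":85,"linear":[1,-2.5,10],"rot":[0,0,0]},{"grip":85,"linear":[0,0,12],"rot":[0,0,0]},{"grip":85,"linear":[0,0,8],"rot":[0,0,0]},{"grip":85,"linear":[0,0,4],"rot":[0,0,0]},{"grip":85,"linear":[0,0,2],"rot":[0,0,0]},{"grip":85,"linear":[0,0,0],"rot":[0,0,0]},{"grip":85,"linear":[0,0,0],"rot":[0,0,0]}]'; python3 -c "
from rig import sensors;print(sensors.sense())"
```

```text
time_s: 3.5
eef_pos: [483.3, 200.1, 5.7]
ee_rot: [-0.0, 1.0, -0.001, 0.0]
force: [1.1, 0.5, 0.3]
grip_width: 0.997
{'time_s': 3.5, 'joints': array([ 1.68388018e-01,  6.01799478e-01,  1.72881608e+00, -8.60322832e-06,
        8.10223917e-01,  1.74037882e+00]), 'dq': array([ 0.00012639, -0.00355331, -0.00134138,  0.0004623 ,  0.00017307,
       -0.00031945]), 'tau': array([-2.08346187e-04, -4.55787957e+01, -1.78444594e+01,  2.55617522e-05,
       -9.99915123e-03,  3.63798472e-04]), 'eef_pos': array([483.27048095, 200.1218265 ,   5.72569147]), 'ee_rot': array([-6.02627982e-05,  9.99999753e-01, -5.94273098e-04,  3.71750495e-04]), 'force': array([1.10162146, 0.47056347, 0.27224426]), 'wrist_torque': array([-0.0061453 ,  0.03256072, -0.0112468 ]), 'grip_width': 0.9970375383753289}
```

```bash
python3 -m creep '[{"grip":85,"linear":[-1,0,3],"rot":[0,0,0]},{"grip":64,"linear":[0,0,0.5],"rot":[0,0,0]},{"grip":60,"linear":[0,0,0],"rot":[0,0,0]},{"grip":52,"linear":[0,0,0],"rot":[0,0,0]},{"grip":52,"linear":[0,0,0],"rot":[0,0,0]},{"grip":52,"linear":[0,0,0],"rot":[0,0,0]},{"grip":52,"linear":[0,0,0],"rot":[0,0,0]},{"grip":52,"linear":[0,0,0],"rot":[0,0,0]}]' 30; python3 cap.py wrist w3
```

```text
time_s: 4.17
eef_pos: [482.1, 200.1, 2.1]
ee_rot: [-0.0, 1.0, -0.001, 0.0]
force: [-1.2, 0.0, 5.0]
grip_width: 0.635
[482.14803719 200.08876525   2.09866805] [-1.18686474e+00  4.16010257e-03  5.01186542e+00] 4.1667
```

View pics/w3.png

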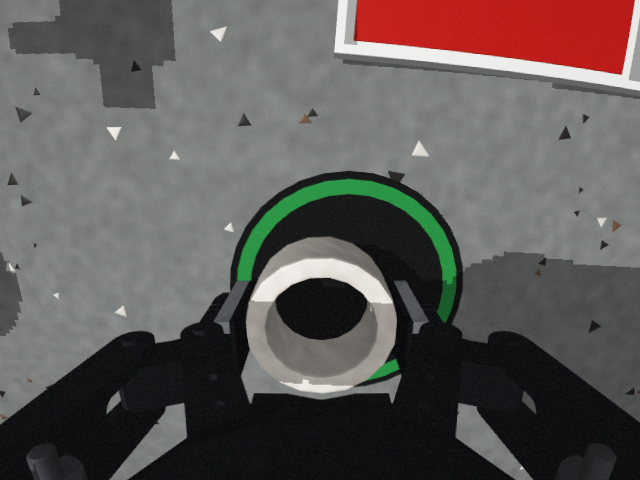

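The fingers are closed on the collar, which is at (320,315) between the pads. Lifting to check.

```bash
python3 -m creep '[{"grip":50,"linear":[0,0,0],"rot":[0,0,0]},{"grip":50,"linear":[0,0,0],"rot":[0,0,0]},{"grip":50,"linear":[0,0,-8],"rot":[0,0,0]},{"grip":50,"linear":[0,0,-16],"rot":[0,0,0]},{"grip":50,"linear":[0,0,-24],"rot":[0,0,0]},{"grip":50,"linear":[0,0,-30],"rot":[0,0,0]},{"grip":50,"linear":[0,0,-30],"rot":[0,0,0]},{"grip":50,"linear":[0,0,-30],"rot":[0,0,0]},{"grip":50,"linear":[0,0,-12],"rot":[0,0,0]},{"grip":50,"linear":[0,0,0],"rot":[0,0,0]},{"grip":50,"linear":[0,0,0],"rot":[0,0,0]}]'; python3 cap.py wrist w4; python3 cap.py side s4
python3 - <<'E'
from fit import *
im,d,p=load('w4'); pos=np.load('pics/w4.npz')['pos']
X=cloud(p,d); print(pos); print('top face ring pts rel tcp', X[268,320]-pos, X[384,320]-pos)
ring('w3',(320,315),[28],78,130)
ring('w4',(320,315),[pos[2]-2.1+28],78,130)
E
```

```text
time_s: 5.13
eef_pos: [481.8, 200.0, 151.7]
ee_rot: [-0.0, 1.0, -0.001, 0.0]
force: [-0.7, -0.3, -0.7]
grip_width: 0.637
[481.81225921 200.02156917 151.70980072] [-0.67148787 -0.32841184 -0.72160932] 5.1333
[481.37774701 199.92512382 150.77950313] [-0.36761439  0.73437359 -0.94056131] 5.1833
[481.81225921 200.02156917 151.70980072]
top face ring pts rel tcp [24.01089406 -0.09589476 26.5795219 ] [-23.97363246   0.04484217  24.74139105]
w3 outer 465 z 28 [483.2 200.3  27.4] 1.63
w3 hole 305 z 28 [482.4 199.8  20.4] 0.17
w4 outer 557 z 177.60980071996678 [482.9 200.   26.7] 1.21
w4 hole 450 z 177.60980071996678 [481.4 200.3  21.4] 1.61
```

View pics/w4.png

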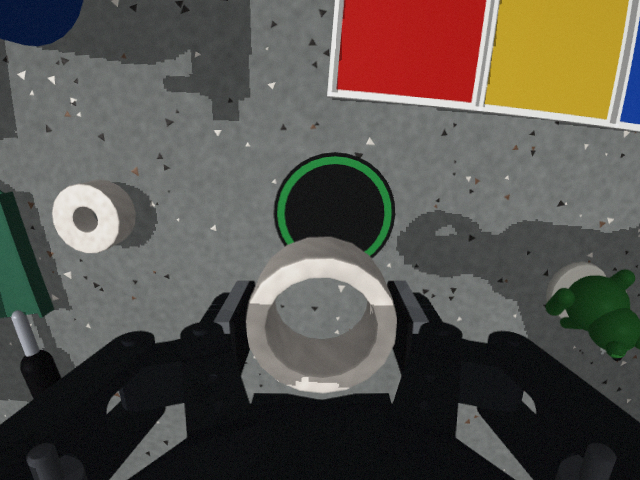

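View pics/s4.png

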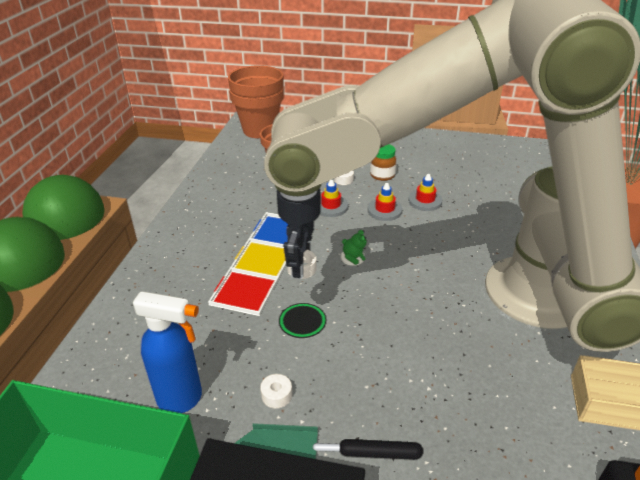

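The collar is held centred on the TCP to within about 0.5 mm, with its underside about 2 mm below TCP height. The mat at (335,210) is empty. Carrying the collar toward the cone and stopping short for a measuring look.

```bash
python3 -m creep '[{"grip":50,"linear":[-2,20,-2],"rot":[0,0,0]},{"grip":50,"linear":[-3,36,-2],"rot":[0,0,0]},{"grip":50,"linear":[-3,38,-2],"rot":[0,0,0]},{"grip":50,"linear":[-3,38,-2],"rot":[0,0,0]},{"grip":50,"linear":[-3,38,-2],"rot":[0,0,0]},{"grip":50,"linear":[-3,38,-2],"rot":[0,0,0]},{"grip":50,"linear":[-3,38,-2],"rot":[0,0,0]},{"grip":50,"linear":[-3,38,-2],"rot":[0,0,0]},{"grip":50,"linear":[-3,38,-2],"rot":[0,0,0]},{"grip":50,"linear":[-3,38,-2],"rot":[0,0,0]},{"grip":50,"linear":[-3,38,0],"rot":[0,0,0]},{"grip":50,"linear":[-2,28,0],"rot":[0,0,0]}]'
python3 -m creep '[{"grip":50,"linear":[0,0,0],"rot":[0,0,0]},{"grip":50,"linear":[0,0,0],"rot":[0,0,0]},{"grip":50,"linear":[0,0,0],"rot":[0,0,0]}]'; python3 cap.py wrist w5
```

```text
time_s: 6.23
eef_pos: [446.4, -228.5, 170.5]
ee_rot: [-0.001, 1.0, -0.001, -0.001]
force: [0.8, 1.0, -0.1]
grip_width: 0.634
time_s: 6.48
eef_pos: [447.1, -225.1, 170.7]
ee_rot: [-0.001, 1.0, -0.001, -0.001]
force: [1.0, 0.7, -0.2]
grip_width: 0.631
[ 447.1125241  -225.11692375  170.72681696] [ 1.01430626  0.67997654 -0.17232561] 6.4833
```

View pics/w5.png

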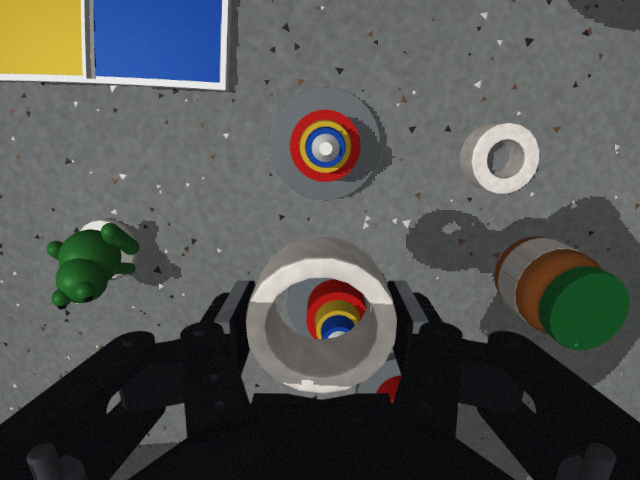

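The target cone sits at (325,147), almost directly under the wrist camera. The spare collar is at (500,158). Fitting circles at the cone's known heights.

Run:
```python
from fit import *
im,d,p=load('w5'); hsv=cv2.cvtColor(im,cv2.COLOR_RGB2HSV)
w=np.zeros((480,640),np.uint8); cv2.circle(w,(326,147),75,1,-1)
def big(m):
    m=(m>0).astype(np.uint8)&w
    cs,_=cv2.findContours(m,cv2.RETR_EXTERNAL,cv2.CHAIN_APPROX_NONE); return max(cs,key=len)[:,0,:]
blue=cv2.inRange(hsv,(105,120,50),(125,255,255)); yel=cv2.inRange(hsv,(18,120,50),(32,255,255)); red=cv2.inRange(hsv,(0,150,60),(8,255,255))|cv2.inRange(hsv,(172,150,60),(180,255,255))
for n,m,z in [('red52',red,40),('yel35-38',yel,56),('yel',yel,40),('blue25-28',blue,72),('blue',blue,56)]:
    q,e=circ(plane(p,big(m),z)[:,:2]); print(n,z,np.round(q,1),round(e,2))
print('tip',plane(p,[(325.5,148.5)],84))
X=cloud(p,d); print(X[148,325])
pos=np.load('pics/w5.npz')['pos']; print(pos)
ring('w5',(320,315),[pos[2]+26],78,130)
```

```text
red52 40 [ 506.3 -228.3   25.4] 0.22
yel35-38 56 [ 506.7 -228.1   17.3] 0.2
yel 40 [ 506.2 -228.2   18.3] 0.22
blue25-28 72 [ 506.9 -228.1   12.4] 0.16
blue 56 [ 506.3 -228.3   13.2] 0.17
tip [[ 506.26049649 -228.29614909   84.        ]]
[ 506.55706761 -227.99069365   83.86482342]
[ 447.1125241  -225.11692375  170.72681696]
w5 outer 150 z 196.72681695691134 [ 422.9 -223.6    6.5] 3.21
w5 outer 43 z 196.72681695691134 [-19315.  -14322.7  24253.7] 0.94
w5 outer 30 z 196.72681695691134 [ 445.6 -230.8    1.7] 0.64
w5 outer 38 z 196.72681695691134 [ 6416.4 32191.6 32937.3] 0.6
w5 outer 326 z 196.72681695691134 [ 449.8 -224.8   24.2] 3.59
```

```bash
python3 -m creep '[{"grip":50,"linear":[12,1,10],"rot":[0,0,0]},{"grip":50,"linear":[20,1,15],"rot":[0,0,0]},{"grip":50,"linear":[16,1,15],"rot":[0,0,0]},{"grip":50,"linear":[8,0,15],"rot":[0,0,0]},{"grip":50,"linear":[3,0,10],"rot":[0,0,0]},{"grip":50,"linear":[0,0,3],"rot":[0,0,0]},{"grip":50,"linear":[0,0,0],"rot":[0,0,0]},{"grip":50,"linear":[0,0,0],"rot":[0,0,0]},{"grip":50,"linear":[0,0,0],"rot":[0,0,0]}]'; python3 cap.py wrist w6;python3 cap.py scene c6
```

```text
time_s: 7.28
eef_pos: [506.5, -229.1, 104.8]
ee_rot: [0.0, 1.0, -0.001, 0.001]
force: [1.1, 0.2, -1.0]
grip_width: 0.634
[ 506.47729625 -229.10560128  104.7979667 ] [ 1.12460625  0.16686169 -0.97711039] 7.2833
[ 506.50290562 -229.15663811  104.79925435] [ 0.84557554 -0.29710879 -1.95970989] 7.3333
```

View pics/w6.png

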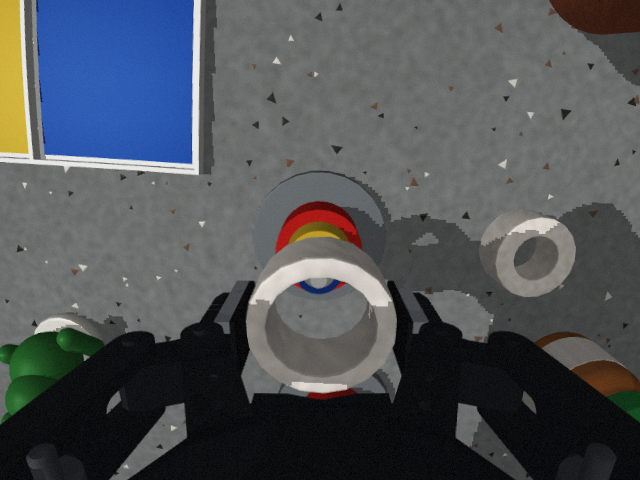

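Run:
```python
import cv2
im=cv2.imread('pics/c6.png'); cv2.imwrite('pics/c6z.png',cv2.resize(im[200:350,110:310],None,fx=4,fy=4,interpolation=cv2.INTER_CUBIC))
```

```text
(no output)
```

View pics/c6z.png

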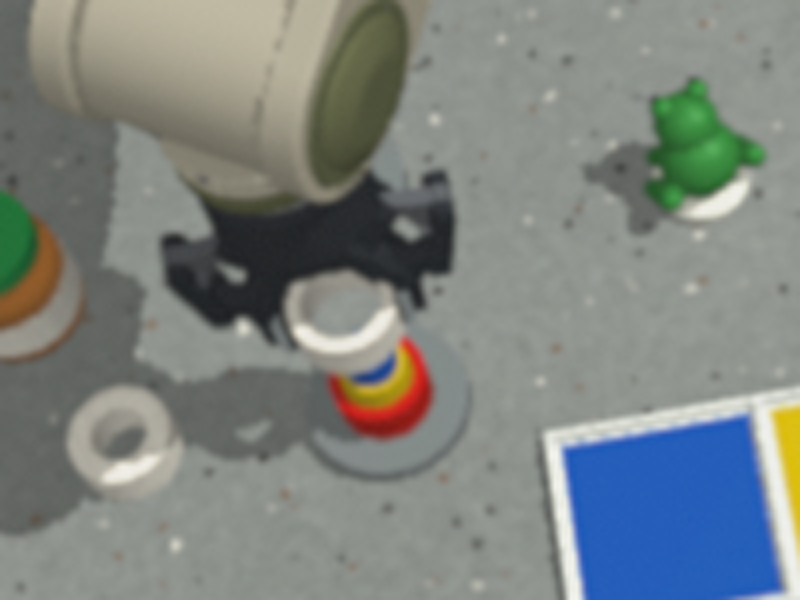

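The collar is over the tip. I'll correct y by 1 mm and lower it around the blue step, which leaves 6 mm of clearance.

```bash
python3 -m creep '[{"grip":50,"linear":[-0.3,-1,0],"rot":[0,0,0]},{"grip":50,"linear":[0,0,8],"rot":[0,0,0]},{"grip":50,"linear":[0,0,8],"rot":[0,0,0]},{"grip":50,"linear":[0,0,8],"rot":[0,0,0]},{"grip":50,"linear":[0,0,8],"rot":[0,0,0]},{"grip":50,"linear":[0,0,6],"rot":[0,0,0]},{"grip":50,"linear":[0,0,4],"rot":[0,0,0]},{"grip":50,"linear":[0,0,0],"rot":[0,0,0]},{"grip":50,"linear":[0,0,0],"rot":[0,0,0]},{"grip":50,"linear":[0,0,0],"rot":[0,0,0]}]'; python3 cap.py wrist w7
```

```text
time_s: 8.22
eef_pos: [506.4, -228.1, 62.1]
ee_rot: [0.0, 1.0, -0.001, 0.0]
force: [0.1, -0.5, 0.2]
grip_width: 0.63
[ 506.37316466 -228.11392849   62.12748819] [ 0.05825086 -0.50881426  0.23551722] 8.2167
```

View pics/w7.png

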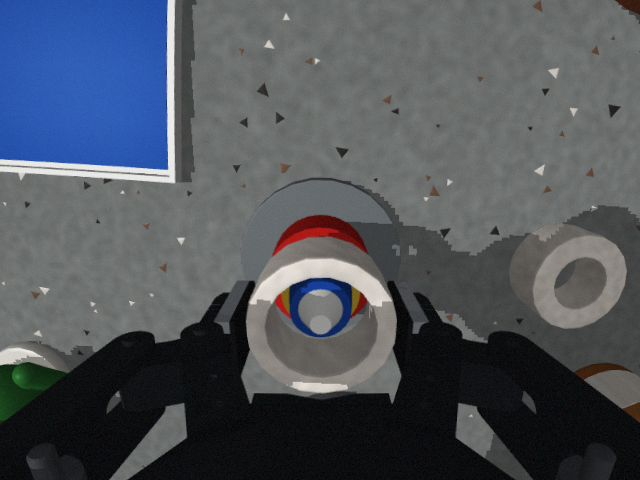

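The collar's top face is now nearly level with the tip's top at (320,325), which makes this a good alignment check.

Run:
```python
from fit import *
im,d,p=load('w7'); g=im.min(2)
print(g[325,255:390:3]); print(g[255:390:3,320])
# tip
w=np.zeros_like(g);cv2.circle(w,(320,318),28,1,-1); 
for t in (165,185): 
    m=((g>t)&(w>0)).astype(np.uint8); cs,_=cv2.findContours(m,cv2.RETR_EXTERNAL,cv2.CHAIN_APPROX_NONE); c=max(cs,key=len)[:,0,:]; print(t,len(c),circ(plane(p,c,84)[:,:2]))
# outer edge of the top face
hole=[];out=[]
for z in (88,):
  for a in np.linspace(0,2*np.pi,73):
    pr=[proj(p,[[506.5+r*np.cos(a),-228+r*np.sin(a),z]])[0] for r in np.arange(14,34,.25)]
    v=np.array([cv2.getRectSubPix(im[:,:,1].copy(),(1,1),tuple(map(float,q)))[0,0] for q in pr]).astype(float)
    print(int(np.degrees(a)),[int(x) for x in v[::6]]) if int(round(a/2/np.pi*72))%9==0 else 0
```

```text
[128 123 119 110  75  79  81  82  85  85  83 112 106  89  11  13  16  70
 120 143 145 142 146 144 145 148 104  21  14   8  28  98 109 108  85  89
  83  86  81  78  82 133 136 130 128]
[ 93 148 209 214 207 200 197 188  19  22  22  39 163 165 122 122 126 121
 123 122 134 143 146 147 146 144 147  10  91  96  92  95  94  91  93  92
  92  88  89  92  97 132 129 203 206]
165 21 (array([8923.18135228, -588.53334976, 8411.67788564]), np.float64(0.4563624464755512))Traceback (most recent call last):
  File "<stdin>", line 7, in <module>
ValueError: max() iterable argument is empty
```

Run:
```python
import cv2
im=cv2.imread('pics/w7.png'); cv2.imwrite('pics/w7z.png',cv2.resize(im[225:405,230:410],None,fx=3.3,fy=3.3,interpolation=cv2.INTER_CUBIC))
```

```text
(no output)
```

View pics/w7z.png

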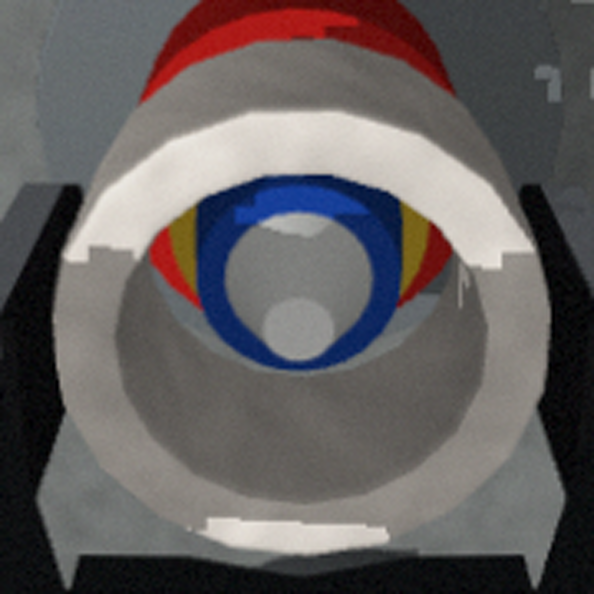

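Run:
```python
from h import *
np.set_printoptions(precision=2,suppress=True)
im,d,p=load('w7')
o=np.array([230,225])
P=lambda z,*uv:[plane(p,[o+np.array(a)/3.3],z)[0] for a in uv]
for z in (87,88,89):
  q=P(z,(115,330),(487,330),(300,176),(300,502)); print(z,(q[0]+q[1])[1]/2,(q[2]+q[3])[0]/2,q[2][0]-q[3][0],q[1][1]-q[0][1])
q=P(84,(262,330),(334,330),(298,297),(298,362)); print((q[0]+q[1])[1]/2,(q[2]+q[3])[0]/2,q[2][0]-q[3][0],q[1][1]-q[0][1])
print('blue step top 72 dia25: ',[x[:2] for x in P(72,(297,370))])
```

```text
87 -228.56497813574845 505.78738568891725 40.29881297647569 -40.64684598874089
88 -228.5645718614979 506.36672381898336 39.956269594500725 -40.301344296179195
89 -228.56416558724737 506.9460619490495 39.61372621252576 -39.95584260361747
-228.22843628992672 506.20825875068704 8.163696095004013 -8.052660503591113
blue step top 72 dia25:  [array([ 493.85, -228.06])]
```

The collar is within about 0.4 mm of the cone axis. I'll trim that and lower it slowly.

```bash
python3 -m creep '[{"grip":50,"linear":[-0.2,-0.3,0],"rot":[0,0,0]},{"grip":50,"linear":[0,0,3],"rot":[0,0,0]},{"grip":50,"linear":[0,0,3],"rot":[0,0,0]},{"grip":50,"linear":[0,0,3],"rot":[0,0,0]},{"grip":50,"linear":[0,0,3],"rot":[0,0,0]},{"grip":50,"linear":[0,0,3],"rot":[0,0,0]},{"grip":50,"linear":[0,0,0],"rot":[0,0,0]},{"grip":50,"linear":[0,0,0],"rot":[0,0,0]}]'; python3 -c "
from rig import sensors;print(sensors.sense()['eef_pos'],sensors.sense()['force'])"
```

```text
time_s: 8.93
eef_pos: [505.9, -227.6, 46.6]
ee_rot: [-0.0, 1.0, -0.001, -0.0]
force: [0.6, -0.4, -0.5]
grip_width: 0.632
[ 505.89244125 -227.62106888   46.58254955] [ 0.57444594 -0.37802363 -0.51822846]
```

```bash
python3 -m creep '[{"grip":50,"linear":[0.2,0.2,1],"rot":[0,0,0]},{"grip":50,"linear":[0,0,1],"rot":[0,0,0]},{"grip":50,"linear":[0,0,1],"rot":[0,0,0]},{"grip":50,"linear":[0,0,0],"rot":[0,0,0]},{"grip":50,"linear":[0,0,0],"rot":[0,0,0]}]'; python3 -c "
from rig import sensors;print(sensors.sense()['eef_pos'],sensors.sense()['force'])"
```

```text
time_s: 9.35
eef_pos: [506.2, -227.8, 43.8]
ee_rot: [-0.0, 1.0, -0.001, -0.0]
force: [-0.1, 0.4, -0.3]
grip_width: 0.637
[ 506.15934866 -227.84852967   43.77578613] [-0.1197884   0.40666969 -0.34159552]
```

```bash
python3 -m creep '[{"grip":50,"linear":[0,0,0.7],"rot":[0,0,0]},{"grip":50,"linear":[0,0,0.7],"rot":[0,0,0]},{"grip":50,"linear":[0,0,0],"rot":[0,0,0]},{"grip":50,"linear":[0,0,0],"rot":[0,0,0]}]'
```

```text
time_s: 9.68
eef_pos: [506.1, -227.9, 42.4]
ee_rot: [-0.0, 1.0, -0.001, -0.0]
force: [-0.4, 0.5, -0.7]
grip_width: 0.63
```

```bash
python3 -m creep '[{"grip":50,"linear":[0,0,0.5],"rot":[0,0,0]},{"grip":50,"linear":[0,0,0.5],"rot":[0,0,0]},{"grip":50,"linear":[0,0,0],"rot":[0,0,0]},{"grip":50,"linear":[0,0,0],"rot":[0,0,0]}]'
```

```text
time_s: 10.02
eef_pos: [506.3, -227.9, 42.1]
ee_rot: [0.0, 1.0, -0.001, 0.0]
force: [-1.7, 2.2, 6.5]
grip_width: 0.626
```

It made contact at TCP z = 42.1 (+6.5 N), which matches the red ledge. I'll relieve the pressure and release gently.

```bash
python3 -m creep '[{"grip":50,"linear":[0,0,-0.4],"rot":[0,0,0]},{"grip":56,"linear":[0,0,0],"rot":[0,0,0]},{"grip":60,"linear":[0,0,0],"rot":[0,0,0]},{"grip":64,"linear":[0,0,0],"rot":[0,0,0]},{"grip":68,"linear":[0,0,0],"rot":[0,0,0]},{"grip":72,"linear":[0,0,0],"rot":[0,0,0]},{"grip":76,"linear":[0,0,0],"rot":[0,0,0]},{"grip":76,"linear":[0,0,0],"rot":[0,0,0]},{"grip":76,"linear":[0,0,0],"rot":[0,0,0]},{"grip":76,"linear":[0,0,0],"rot":[0,0,0]}]'; python3 cap.py wrist w8; python3 cap.py side s8;  python3 cap.py scene c8
python3 - <<'E'
import cv2
a=cv2.imread('pics/s8.png')[140:240,280:390]; b=cv2.imread('pics/c8.png')[240:340,150:260]
import numpy as np
cv2.imwrite('pics/z8.png',cv2.resize(np.hstack([a,b]),None,fx=3.5,fy=3.5,interpolation=cv2.INTER_CUBIC))
E
```

```text
time_s: 10.85
eef_pos: [506.2, -227.9, 41.8]
ee_rot: [-0.0, 1.0, -0.001, 0.0]
force: [0.0, 0.1, -0.4]
grip_width: 0.892
[ 506.16331494 -227.87081036   41.79959117] [ 0.03702691  0.07326366 -0.38805806] 10.85
[ 506.16227195 -227.87179808   41.79703932] [ 0.19614737 -0.44738641 -0.15956607] 10.9
[ 506.15645636 -227.85112983   41.79171468] [0.20903064 0.20078307 0.07625975] 10.95
```

View pics/w8.png

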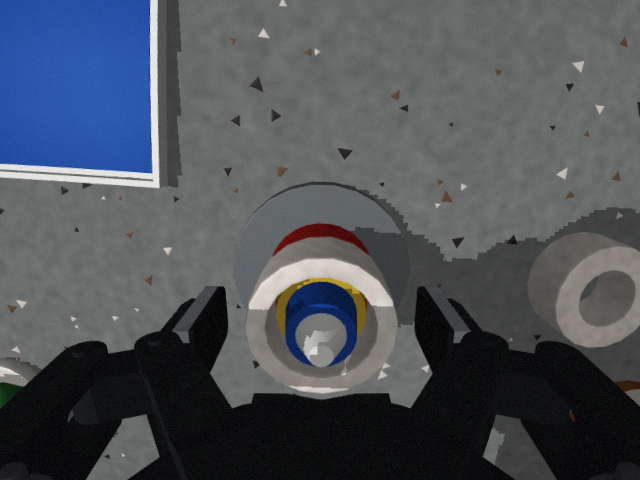

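View pics/z8.png

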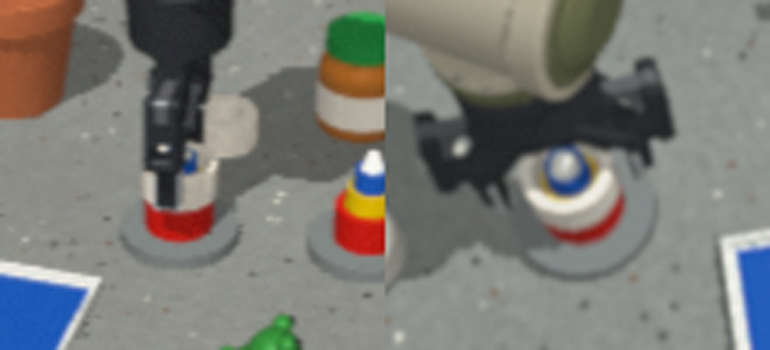

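The collar is released and resting directly on the red step, with only red visible under it in both views and both fingers clear. I'll check level and height from depth.

Run:
```python
from h import *
np.set_printoptions(precision=1,suppress=True)
im,d,p=load('w8'); X=cloud(p,d); g=im.min(2).astype(int)
r=np.hypot(X[...,0]-506.3,X[...,1]+228.2); m=(r>21.5)&(r<26.5)&(X[...,2]>62)&(X[...,2]<74)
Q=X[m]; A=np.c_[Q[:,:2]-[506.3,-228.2],np.ones(len(Q))]; c=np.linalg.lstsq(A,Q[:,2],rcond=None)[0]; print(len(Q),c[2],'slopes',c[:2].round(3), Q[:,:2].min(0),Q[:,:2].max(0))
im,d,p=load('c8'); X=cloud(p,d); r=np.hypot(X[...,0]-506.3,X[...,1]+228.2); m=(r>21)&(r<27)&(X[...,2]>55)&(X[...,2]<85); print(m.sum(), np.nanmedian(X[m],0))
```

```text
5207 67.83580068784758 slopes [ 0. -0.] [ 479.9 -254.6] [ 532.8 -201.7]
183 [ 521.4 -226.6   66.5]
```

Top face is at z = 67.8 mm and level, so the reading is red. Regrip and lift off.

```bash
python3 -m creep '[{"grip":62,"linear":[0,0,0],"rot":[0,0,0]},{"grip":58,"linear":[0,0,0],"rot":[0,0,0]},{"grip":50,"linear":[0,0,0],"rot":[0,0,0]},{"grip":50,"linear":[0,0,0],"rot":[0,0,0]},{"grip":50,"linear":[0,0,0],"rot":[0,0,0]},{"grip":50,"linear":[0,0,0],"rot":[0,0,0]},{"grip":50,"linear":[0,0,0],"rot":[0,0,0]},{"grip":50,"linear":[0,0,-4],"rot":[0,0,0]},{"grip":50,"linear":[0,0,-8],"rot":[0,0,0]},{"grip":50,"linear":[0,0,-8],"rot":[0,0,0]}]' 30
python3 -m creep '[{"grip":50,"linear":[0,0,-10],"rot":[0,0,0]},{"grip":50,"linear":[0,0,-16],"rot":[0,0,0]},{"grip":50,"linear":[0,0,-24],"rot":[0,0,0]},{"grip":50,"linear":[0,0,-24],"rot":[0,0,0]},{"grip":50,"linear":[0,0,-14],"rot":[0,0,0]},{"grip":50,"linear":[0,0,0],"rot":[0,0,0]},{"grip":50,"linear":[0,0,0],"rot":[0,0,0]}]'; python3 cap.py wrist w9
```

```text
time_s: 11.83
eef_pos: [506.0, -227.7, 62.2]
ee_rot: [-0.0, 1.0, -0.001, -0.0]
force: [-0.3, -0.5, -0.4]
grip_width: 0.633
time_s: 12.42
eef_pos: [506.3, -227.9, 150.4]
ee_rot: [0.0, 1.0, -0.001, 0.001]
force: [-0.7, 1.1, -1.1]
grip_width: 0.635
[ 506.25607527 -227.89779516  150.37803071] [-0.74504159  1.0896379  -1.11373049] 12.4167
```

View pics/w9.png

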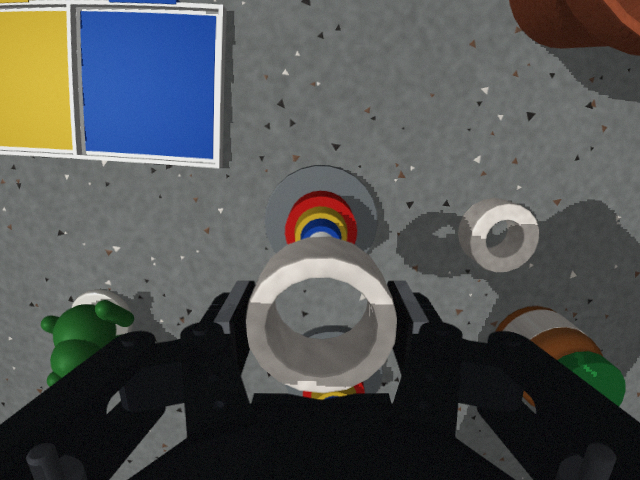

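The collar is lifted clear and still held, and the cone at (322,215) is undisturbed. Moving to the red cell.

```bash
python3 -m creep '[{"grip":50,"linear":[6,-18,0],"rot":[0,0,0]},{"grip":50,"linear":[12,-35,0],"rot":[0,0,0]},{"grip":50,"linear":[12,-35,0],"rot":[0,0,0]},{"grip":50,"linear":[12,-35,0],"rot":[0,0,0]},{"grip":50,"linear":[12,-35,0],"rot":[0,0,0]},{"grip":50,"linear":[12,-35,0],"rot":[0,0,0]},{"grip":50,"linear":[12,-35,0],"rot":[0,0,0]},{"grip":50,"linear":[12,-35,0],"rot":[0,0,0]},{"grip":50,"linear":[12,-35,0],"rot":[0,0,0]},{"grip":50,"linear":[12,-35,0],"rot":[0,0,0]},{"grip":50,"linear":[10,-29,0],"rot":[0,0,0]}]'
python3 -m creep '[{"grip":50,"linear":[0,0,10],"rot":[0,0,0]},{"grip":50,"linear":[0,0,20],"rot":[0,0,0]},{"grip":50,"linear":[0,0,20],"rot":[0,0,0]},{"grip":50,"linear":[0,0,20],"rot":[0,0,0]},{"grip":50,"linear":[0,0,10],"rot":[0,0,0]},{"grip":50,"linear":[0,0,0],"rot":[0,0,0]},{"grip":50,"linear":[0,0,0],"rot":[0,0,0]}]'; python3 cap.py wrist w10
```

```text
time_s: 13.38
eef_pos: [630.3, 136.5, 148.1]
ee_rot: [-0.0, 1.0, -0.0, -0.001]
force: [0.3, -0.2, -0.3]
grip_width: 0.638
time_s: 13.97
eef_pos: [630.4, 133.8, 69.5]
ee_rot: [0.0, 1.0, -0.001, -0.001]
force: [0.7, -0.2, -0.2]
grip_width: 0.634
[630.43766076 133.78706251  69.46098705] [ 0.71823923 -0.18310746 -0.171688  ] 13.9667
```

View pics/w10.png

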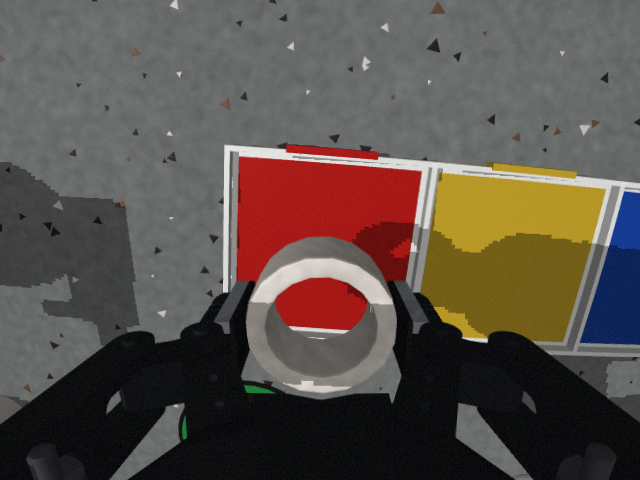

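The red cell is below the collar: its far floor corners are at (238,157) and (423,170). Checking the cell centre.

Run:
```python
from h import *
im,d,p=load('w10'); q=plane(p,[(238,157),(423,170)],3); print(q)
m=q.mean(0); t=q[0]-q[1]; t/=np.linalg.norm(t); print('centre',m+55*np.array([-t[1],t[0],0]))
```

```text
[[685.99422028 180.05015672   3.        ]
 [678.52763638  75.10978963   3.        ]]
centre [627.3996187  131.48339549   3.        ]
```

```bash
python3 -m creep '[{"grip":50,"linear":[-1,1,10],"rot":[0,0,0]},{"grip":50,"linear":[-1,0,16],"rot":[0,0,0]},{"grip":50,"linear":[0,0,14],"rot":[0,0,0]},{"grip":50,"linear":[0,0,10],"rot":[0,0,0]},{"grip":50,"linear":[0,0,6],"rot":[0,0,0]},{"grip":50,"linear":[0,0,4],"rot":[0,0,0]},{"grip":50,"linear":[0,0,2],"rot":[0,0,0]},{"grip":50,"linear":[0,0,0],"rot":[0,0,0]},{"grip":50,"linear":[0,0,0],"rot":[0,0,0]}]'
```

```text
time_s: 14.77
eef_pos: [629.0, 133.0, 8.4]
ee_rot: [-0.0, 1.0, -0.001, 0.001]
force: [0.2, 0.2, -0.7]
grip_width: 0.638
```

```bash
python3 -m creep '[{"grip":50,"linear":[0,0,1.2],"rot":[0,0,0]},{"grip":50,"linear":[0,0,1],"rot":[0,0,0]},{"grip":50,"linear":[0,0,0.6],"rot":[0,0,0]},{"grip":50,"linear":[0,0,0.4],"rot":[0,0,0]},{"grip":50,"linear":[0,0,0],"rot":[0,0,0]},{"grip":50,"linear":[0,0,0],"rot":[0,0,0]}]'
```

```text
time_s: 15.27
eef_pos: [628.7, 133.0, 5.0]
ee_rot: [0.0, 1.0, -0.001, 0.0]
force: [-2.0, -0.1, 4.5]
grip_width: 0.63
```

It has touched the cell floor (+4.5 N). I'll open only as far as needed inside the cell, then retreat upward.

```bash
python3 -m creep '[{"grip":56,"linear":[0,0,-0.3],"rot":[0,0,0]},{"grip":60,"linear":[0,0,0],"rot":[0,0,0]},{"grip":64,"linear":[0,0,0],"rot":[0,0,0]},{"grip":68,"linear":[0,0,0],"rot":[0,0,0]},{"grip":68,"linear":[0,0,0],"rot":[0,0,0]},{"grip":68,"linear":[0,0,-4],"rot":[0,0,0]},{"grip":68,"linear":[0,0,-10],"rot":[0,0,0]},{"grip":68,"linear":[0,0,-20],"rot":[0,0,0]},{"grip":68,"linear":[0,0,-30],"rot":[0,0,0]},{"grip":68,"linear":[0,0,-36],"rot":[0,0,0]},{"grip":68,"linear":[0,0,-30],"rot":[0,0,0]},{"grip":68,"linear":[0,0,-10],"rot":[0,0,0]}]'
python3 -m creep '[{"grip":68,"linear":[-20,0,0],"rot":[0,0,0]},{"grip":68,"linear":[-20,0,0],"rot":[0,0,0]},{"grip":68,"linear":[0,0,0],"rot":[0,0,0]},{"grip":68,"linear":[0,0,0],"rot":[0,0,0]}]'; python3 cap.py wrist w11; python3 cap.py scene c11; python3 cap.py side s11
python3 - <<'E'
import cv2
cv2.imwrite('pics/cmp.png',cv2.hconcat([cv2.resize(cv2.imread('pics/c11.png'),(400,300)),cv2.resize(cv2.imread('pics/s11.png'),(400,300))]))
E
```

```text
time_s: 16.27
eef_pos: [630.3, 133.1, 151.3]
ee_rot: [-0.0, 1.0, -0.001, 0.004]
force: [1.0, 0.4, 0.9]
grip_width: 0.793
time_s: 16.6
eef_pos: [588.3, 133.1, 145.6]
ee_rot: [-0.0, 1.0, -0.001, 0.0]
force: [0.3, 0.5, -0.8]
grip_width: 0.793
[588.33160885 133.10300712 145.55002947] [ 0.30732039  0.46455734 -0.81466538] 16.6
[588.9543336  133.00950117 145.40194739] [ 0.40936561 -0.28988568  0.40162924] 16.65
[589.18369974 132.95081248 145.19401806] [-0.01403168  0.35883404 -0.08749372] 16.7
```

View pics/w11.png

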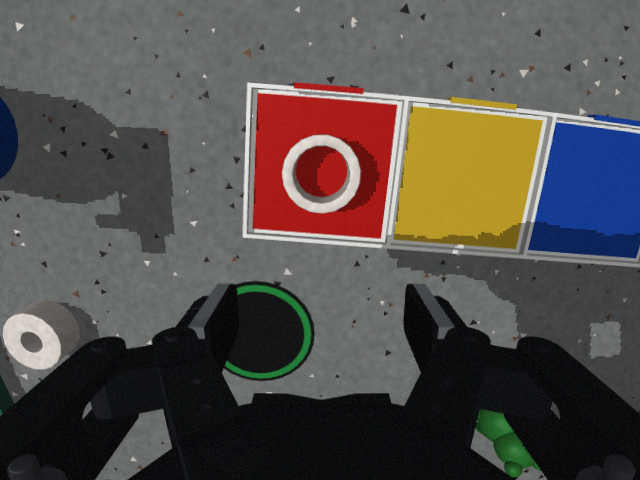

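View pics/cmp.png

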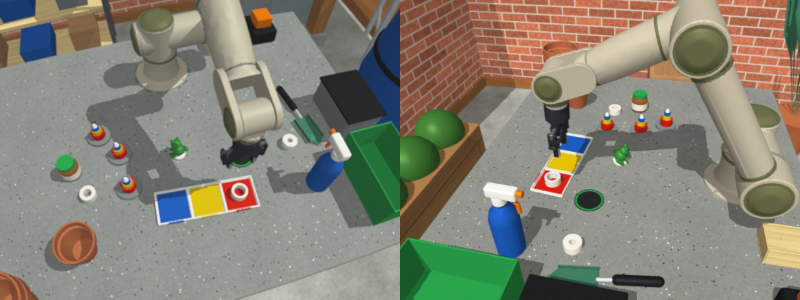

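The collar lies in the red cell at (321,174), near its centre. The mat is empty, and the frog, sprayer, jar and other collars look unmoved. One numeric check, then hand in.

Run:
```python
from fit import *
ring('w11',(321,174),[31],45,150)
im,d,p=load('w11'); X=cloud(p,d); r=np.hypot(X[...,0]-629,X[...,1]-133); m=(r>21)&(r<27)&(X[...,2]>22); Q=X[m]
print(np.linalg.lstsq(np.c_[Q[:,:2]-[629,133],np.ones(len(Q))],Q[:,2],rcond=None)[0].round(3))
print('spare collars before/after, scene'); 
for n in('scene0','c11'):
    ring(n,(141,309),[28],20); ring(n,(463,225),[28],20)
from rig import ctrl,sensors
s=sensors.sense(); print(s['time_s'],s['force'],abs(s['dq']).max())
```

```text
w11 outer 219 z 31 [628.9 132.8  26.9] 0.21
w11 hole 167 z 31 [628.9 132.9  20.5] 0.23
[-5.44700e+00  8.00000e-03  1.09637e+02]
spare collars before/after, scene
scene0 outer 81 z 28 [ 496.9 -366.8   29.9] 2.93
scene0 hole 32 z 28 [ 496.8 -366.1   11.9] 2.47
scene0 outer 70 z 28 [486.5 383.8  29.7] 1.54
c11 outer 82 z 28 [ 497.6 -366.3   31.2] 3.13
c11 hole 29 z 28 [ 497.2 -365.2   10.9] 2.23
c11 outer 142 z 28 [489.1 386.2  33.7] 5.94
16.75 [ 0.26188456 -0.19096604  0.10774501] 0.005411159588475643
```

Run:
```python
from h import *
im,d,p=load('w11'); X=cloud(p,d); r=np.hypot(X[...,0]-629,X[...,1]-133); m=(r>21)&(r<27)&(X[...,2]>27)&(X[...,2]<36); Q=X[m]
print(len(Q),np.linalg.lstsq(np.c_[Q[:,:2]-[629,133],np.ones(len(Q))],Q[:,2],rcond=None)[0].round(3))
from rig import ctrl
print(ctrl.finish_job())
```

```text
1842 [-1.0000e-03  0.0000e+00  3.0863e+01]
the job is handed in; nothing more can be done
None
```

The collar from the mat now lies flat in the red cell. I handed the job in at about 16.8 s; no verdict is reported.

- **Sizing:** I lowered the collar down the cone farthest from the base until it touched (6.5 N) and let go. It rested level with its top at 67.8 mm, where 68 mm means the red ledge. Its measured bore was about 41 mm, which agrees with red (40 mm).
- **Final position:** it is released and level, with its top at 30.9 mm. Its centre is at about (629, 133) mm, within 3 mm of the cell centre.
- **Everything else:** the mat is empty and the gripper is clear of everything. The bystanders look unmoved by eye; I did not measure them.
- **Spare collars:** before and after fits agree to about 1 mm for one collar. For the other they differ by 3.5 mm, but that last fit was noisy (6 mm residual), and the pictures show it standing where it was.
- **Check that failed:** my first level check at the end took in gripper pixels and gave a meaningless slope. With those excluded, the slope was within 0.001.

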